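Clamp a dispersing tool in the collet vise

TASK

Take the dispersing tool with the blue sleeve out of the white storage block, lower its bare steel shank fully down into the open collet of the bench vise without dropping it, then swing the vise nut's red handle clockwise (seen from above) round towards its stop until the collet is firmly tight on the shank, and let go. Leave the orange tool in its hole and do not knock the lab timer about.

Things in the scene. Friction and masses are not known exactly. Their poses are not given: they have to be found in the camera images.
- tool_blue_grip (a point): Middle of the blue sleeve of the tool to be clamped, the place to grasp; z is the tool's axis, up. The sleeve is a cylinder 28 mm in diameter and 46 mm long. The tool is 116 mm tall and 140 g and stands upright, shank down; this point is 78 mm above its foot and 38 mm below its top.
- tool_blue_foot (a point): Centre of the flat foot (lower end of the shank) of the blue tool.
- tool_blue: The blue tool; origin at the centre of its foot, z up along its axis. It is round; from the foot up: bare steel shank 16 mm in diameter, 50 mm long (foot tapered to 11 mm over the last 4 mm), 32 mm flange 4 mm thick, blue sleeve, 20 mm toothed steel head 16 mm tall.
- tool_orange: The same tool with an orange sleeve, to be left where it stands; origin at the centre of its foot. The two tools stand in the two holes of the block, 80 mm apart, either way round.
- block: White fixed storage block 75 x 155 x 45 mm, origin under its centre, long side along its y; two holes 19 mm in diameter and 37 mm deep at y = +40 and -40 mm, in which the tools stand, their feet 8 mm above the worktop.
- collet_mouth (a point): Centre of the collet's open mouth on the vise axis, level with the top of the nut, 74 mm above the worktop; z up. The vise is fixed: round grey foot of 124 mm, dark column, and a steel ring nut 54 mm in diameter. The bore is 26 mm wide at the mouth; from 4 mm below it four brass jaws leave a 20 mm opening when the nut is loose.
- collet_stop (a point): Centre of the collet's floor, 44 mm straight below the mouth (30 mm above the worktop); the tool's foot rests here when fully down, and its flange is then 6 mm above the nut and its sleeve middle 108 mm above the worktop.
- nut (a joint): Angle of the nut, rad: 0 is loose; it grows clockwise seen from above and stops hard at 1.8. It starts between 0 and 0.2. With the shank in, the jaws touch at about 1.45 and press harder the further it turns (firmly from about 1.6, tightest at the stop). It stays where it is left (friction 0.3 N m: about 3.5 N at the handle, 6 N when tight).
- nut_handle (a point): Point to pinch on the nut's upright red handle, 110 mm above the worktop: a vertical cylinder 18 mm in diameter, from 60 to 132 mm above the worktop, on a bar that joins it to the nut, 90 mm from the collet's axis. It travels on that level circle as the nut turns, and may turn between the fingers.
- jaw_a: One of the four brass collet jaws inside the nut, opposite jaw_c (origin: under the vise's centre). Each presses inwards on the shank when the nut is tight.
- jaw_b: Another jaw, opposite jaw_d.
- jaw_c: The jaw opposite jaw_a.
- jaw_d: The jaw opposite jaw_b.
- lab_timer: White lab timer, 58 x 70 x 18 mm, lying on the worktop near its front edge, origin under its centre; a bystander.
Mind the look-alikes: they are no part of the job. What is shaped like the tool_orange but green is not meant.

How it is judged:
On the way, in this order (a step that is already met when the one before it is completed fails the run):
1. the blue tool's shank is fully down in the collet while the nut is still loose (z of tool_blue_foot in the frame of collet_stop below 0.003 m and horizontal distance between tool_blue_foot and collet_stop below 0.006 m and value of joint nut below 0.8 rad), for 0.2 s.
2. the nut is turned until opposite jaws press on the shank (z of tool_blue_foot in the frame of collet_stop below 0.003 m and horizontal distance between tool_blue_foot and collet_stop below 0.006 m and (contact force between each of jaw_a, jaw_c and tool_blue above 5 N or contact force between each of jaw_b, jaw_d and tool_blue above 5 N) and value of joint nut above 1.4 rad), for 0.2 s.
At the end, for the whole second after the job is handed in: The blue tool stands still, upright within 0.06 rad, its foot within 3 mm of the collet floor and 6 mm of its axis; the nut is past 1.4 rad and both jaws of an opposite pair press the shank with over 5 N each; the orange tool stands in its hole within 20 mm of its start (all of step 2 and angle between tool_blue's own z axis and vertical below 0.06 rad and linear speed of tool_blue below 0.02 m/s and distance of tool_orange from where it was at the start of the episode below 0.02 m and angle between tool_orange's own z axis and vertical below 0.15 rad); the robot touches nothing.
It fails at once if the blue tool is dropped into the collet (falls faster than 0.5 m/s there) (horizontal distance between tool_blue_foot and collet_stop below 0.02 m and z of tool_blue_foot in the frame of collet_stop below 0.05 m and linear speed of tool_blue above 0.5 m/s).
It fails at once if the orange tool is pulled out or knocked (moved over 30 mm) (distance of tool_orange from where it was at the start of the episode above 0.03 m).
It fails at once if the lab timer is knocked (moved over 30 mm) (distance of lab_timer from where it was at the start of the episode above 0.03 m).
It also fails if it takes over 56 s, if anything falls off the work surface, if the arm or the gripper's body presses on something with over 40 N, if the wrist force passes 120 N, or if a joint passes its speed limit or range.

ROBOT

A 6-joint arm with a two-finger parallel gripper is mounted at the origin on a cart in front of the work surface, level with it; the furniture and walls round the work are solid. World frame = base frame: x ahead of the robot, y to its left, z up, the work surface at z = 0. Lengths are in m, angles in rad, forces in N, time in s.
With the tool pointing down it reaches from about 0.35 to 0.775 m from the base axis. Payload 7.3 kg.
Tool frame: the origin (TCP) lies midway between the tips of the shut fingers; the grasp point (between the pads) lies bot.grip_point_offset behind it (bot.grip_point_offset is the distance from the TCP to the grasp point, in m); z points along the fingers, y is the line along which they close (so a half turn about z gives the same grasp; the last joint's range is limited). The gripper opens to 92 mm and grips with 3 to 60 N. Pads are 19 mm wide; open, the fingers measure 130 mm over their backs; the gripper's body (75 mm by 190 mm) begins 47 mm behind the grasp point.
Start: joints at [-1.45, 0.342, 1.524, -0, 1.275, -0.146], TCP at [0.138, -0.506, 0.227] pointing down, gripper open.
Joint ranges: [-2.53, 2.53], [-0.77, 2.02], [0.04, 2.7], [-1, 4.14], [0.28, 2.66], [-3.11, 3.11]. Speed limits (rad/s): [2.57, 2.57, 3.14, 3.14, 3.14, 3.14].

INTERFACE

Orientations are given as [roll, pitch, yaw] about the fixed x, y, z axes, in that order (R = Rz(yaw) Ry(pitch) Rx(roll)).
In Python, from bench import bot, hand, planner, eyes gives the robot as it stands. The module is installed in compiled form; this text tells all that it offers. Calls block until the motion is done:
- bot.goto(position, orientation): joint-space move of the TCP to a pose.
- bot.move_straight(position, ori=None, rate=0.15, guard=None): straight line of the TCP; ori=None keeps the orientation; rate is the mean speed in m/s. With guard (N) it stops when the force on the tool has changed by that much, and returns True; else False.
- bot.set_joints(angles): joint-space move.
- hand.set_gripper(opening, grip_force=None): finger opening in m; grip_force is the grip in N (None keeps the last); returns when the fingers have stopped.
- bot.wait(seconds).
- planner.inverse_kinematics(position, orientation): joint angles nearest the present ones, or None.
- bot.state(): the state.
- eyes.get_image(name): name is "scene" or "top" or "wrist"; returns the picture (400x640x3 uint8, red, green, blue); there is no depth.
- eyes.camera_params(name): a dict with "mtx" (3x3 intrinsics, pixels), "xyz" and "attitude" of the camera in the world; the wrist camera has in their place "mount" (4x4, takes a point from camera to tool coordinates, whose origin is the TCP and whose axes are the flange's). Camera axes: x right, y up, looking along -z (the intrinsics and any distortion apply to the point x, -y, -z); pixel columns grow to the right and rows downward; lengths in m; the calibration is good to about 2 mm. A picture is of the moment at which its call begins: read the wrist's pose just before it. camera_params takes no time and is no camera call.
A pose or a line that the arm cannot do raises bot.IKError and nothing moves.
- bot.sign_off(): hands the job in; it is judged then, once.
The state is a dict: "time": time; "q": joint angles; "dq": joint speeds; "effort": joint torques, N m; "tool_pos": TCP position; "tool_rot": TCP orientation; "ft_force": force on the tool from outside, world axes, zero at the start; "ft_torque": the same for the moment, N m; "opening": finger opening in m; "grasp_force": force on a finger pad.
Only numpy, scipy, OpenCV 4.12 (cv2) and the standard library are available. Lean on these libraries where they do the work, as an engineer would, in place of code of your own. Each camera call takes 0.05 s, during which the arm holds its last target. There are 200 camera calls.

## Working session

There is one attempt and no reset: what is moved stays moved. The work goes in short steps, each a Python script; the robot and the scene stay as the last script left them, time stands still between calls to the robot, and variables do not carry over. Pictures are saved under pics/ and viewed, at most 10 in all, crops included, and the job is handed in when it is done.

```bash
mkdir -p pics; python3 - <<'E'
from bench import bot,hand,planner,eyes
import cv2,numpy as np
for n in ("scene","top"):
    im=eyes.get_image(n); cv2.imwrite(f"pics/{n}0.png",im[:,:,::-1]); print(n,eyes.camera_params(n))
print(eyes.camera_params("wrist"),bot.grip_point_offset,bot.state())
E
```

```text
scene {'mtx': array([[494.64777641,   0.        , 312.92914529],
       [  0.        , 494.64777641, 197.6872829 ],
       [  0.        ,   0.        ,   1.        ]]), 'xyz': array([0.11611317, 0.75584542, 0.87284221]), 'attitude': array([ 0.75142809,  0.0156913 , -2.63981752])}
top {'mtx': array([[375.34941324,   0.        , 320.48029942],
       [  0.        , 375.34941324, 195.8387282 ],
       [  0.        ,   0.        ,   1.        ]]), 'xyz': array([0.38121916, 0.08668892, 1.01236121]), 'attitude': array([ 0.13445385,  0.02082409, -1.5483189 ])}
{'mtx': array([[342.91648817,   0.        , 322.23299291],
       [  0.        , 342.91648817, 197.21192172],
       [  0.        ,   0.        ,   1.        ]]), 'mount': array([[-4.00441968e-04,  9.66104173e-01,  2.58152215e-01,
         6.88020650e-02],
       [ 9.99999916e-01,  3.64493193e-04,  1.87112627e-04,
        -1.16305415e-03],
       [ 8.66755641e-05,  2.58152269e-01, -9.66104238e-01,
        -1.58648216e-01],
       [ 0.00000000e+00,  0.00000000e+00,  0.00000000e+00,
         1.00000000e+00]])} 0.0188 {'time': 0.1, 'q': array([-1.45000472e+00,  3.42670505e-01,  1.52487944e+00,  2.42950232e-05,
        1.27540895e+00, -1.45981451e-01]), 'dq': array([ 0.00113142, -0.00305116, -0.00284434,  0.00111422, -0.00135813,
        0.00078581]), 'effort': array([ 1.29172364e-03, -4.32004380e+01, -2.44694817e+01,  7.18781585e-02,
        5.26148966e-02, -3.65305823e-05]), 'tool_pos': array([ 0.13839651, -0.50607195,  0.22612008]), 'tool_rot': array([-3.14024432e+00, -2.21725415e-04,  2.66765818e-01]), 'ft_force': array([-0.01400357,  0.28970073,  0.21905619]), 'ft_torque': array([ 0.04385479,  0.02298856, -0.03365966]), 'grasp_force': 0.0, 'opening': 0.09192301349167382}
```

View pics/scene0.png

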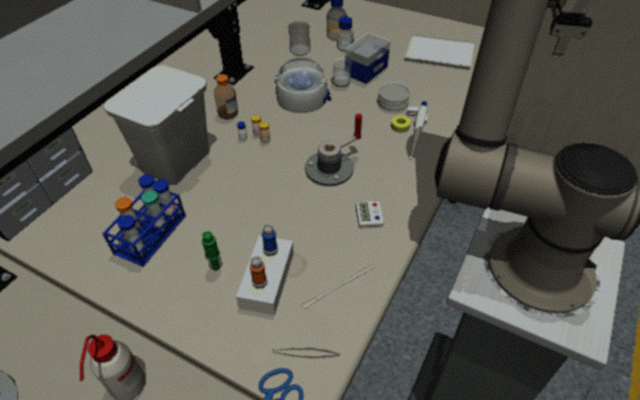

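View pics/top0.png

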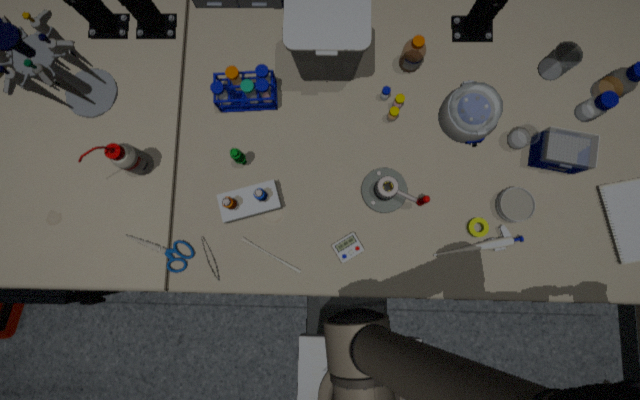

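The candidates in the top view are the blue sleeve at (260,194) and orange at (230,203), both in the white block, and the free-standing green look-alike at (238,157). Blue-capped tubes stand in the rack at (262,72) and (217,88). The blue one in the block is the one meant: blue sleeve, white block. The vise is at (387,187), its red handle at (423,200) and the timer at (347,247). Next I locate these and make one confirming crop.

```bash
cat > h.py <<'E'
from bench import bot,hand,planner,eyes
import cv2,numpy as np
from scipy.spatial.transform import Rotation as R
def pose(n,st=None):
    c=eyes.camera_params(n)
    if n!="wrist": return c["mtx"],R.from_euler("xyz",c["attitude"]).as_matrix(),c["xyz"]
    T=np.eye(4); T[:3,:3]=R.from_euler("xyz",st["tool_rot"]).as_matrix(); T[:3,3]=st["tool_pos"]
    T=T@c["mount"]; return c["mtx"],T[:3,:3],T[:3,3]
def ray(P,uv):
    K,A,o=P; d=np.linalg.inv(K)@[uv[0],uv[1],1]; d=A@(d*[1,-1,-1]); return o,d/np.linalg.norm(d)
def onz(P,uv,z):
    o,d=ray(P,uv); return o+d*(z-o[2])/d[2]
def tri(rays):
    M=sum(np.eye(3)-np.outer(d,d) for o,d in rays); b=sum((np.eye(3)-np.outer(d,d))@o for o,d in rays)
    return np.linalg.solve(M,b)
def blobs(im,lo,hi,amin=8):
    h=cv2.cvtColor(im,cv2.COLOR_RGB2HSV); m=cv2.inRange(h,np.array(lo),np.array(hi))
    n,l,s,c=cv2.connectedComponentsWithStats(m)
    return [(c[i].round(1),s[i].tolist()) for i in range(1,n) if s[i,4]>=amin],m
COL=dict(blue=((105,110,40),(125,255,255)),orange=((5,150,90),(14,255,255)),red=((170,140,70),(180,255,255)),red2=((0,140,70),(4,255,255)),green=((50,100,30),(85,255,255)))
E
python3 - <<'E'
from h import *
rs={}
win={"scene":(230,90,390,310),"top":(210,140,450,270)}
crops=[]
for n in win:
    im=cv2.imread(f"pics/{n}0.png")[:,:,::-1].copy(); a,b,c,d=win[n]
    for k in COL:
        for ce,s in blobs(im[b:d,a:c],*COL[k])[0]: print(n,k,ce+[a,b],s)
    crops.append(im)
top=cv2.resize(crops[1][145:225,215:445],None,fx=3.4,fy=3.4,interpolation=2)
sc=cv2.resize(crops[0][105:300,235:390],None,fx=1.6,fy=1.6,interpolation=2)
out=np.zeros((top.shape[0]+sc.shape[0],top.shape[1],3),np.uint8); out[:top.shape[0]]=top; out[top.shape[0]:,:sc.shape[1]]=sc
cv2.imwrite("pics/crop1.png",out[:,:,::-1])
P=pose("top"); S=pose("scene")
print("blue~",onz(P,(260,194),.1),"vise~",onz(P,(387,187),.074),"handle~",onz(P,(423,200),.12),"green",onz(P,(238,157),.1))
print("block corners",[onz(P,p,.045)[:2].round(3) for p in [(217,194),(276,180)]])
E
```

```text
scene blue [326.   95.7] [94, 1, 5, 10, 23]
scene blue [241.  124.8] [8, 32, 7, 7, 42]
scene blue [376.9 217.1] [146, 126, 3, 3, 8]
scene blue [269.2 241.4] [32, 140, 14, 21, 182]
scene orange [257.2 268.5] [21, 173, 13, 9, 51]
scene red2 [358.4 115.8] [126, 24, 6, 5, 23]
top blue [261.3 195.4] [45, 49, 11, 11, 38]
top blue [343.8 256. ] [132, 115, 4, 3, 10]
top red2 [426.1 198.6] [213, 56, 7, 7, 34]
top red2 [357. 248.] [146, 107, 3, 3, 9]
top green [237.  155.5] [20, 9, 16, 15, 139]
blue~ [0.50584265 0.25755088 0.1       ] vise~ [ 0.53349413 -0.0581758   0.074     ] handle~ [ 0.4963081  -0.13648514  0.12      ] green [0.5981008  0.31686097 0.1       ]
block corners [array([0.511, 0.381]), array([0.551, 0.227])]
```

View pics/crop1.png

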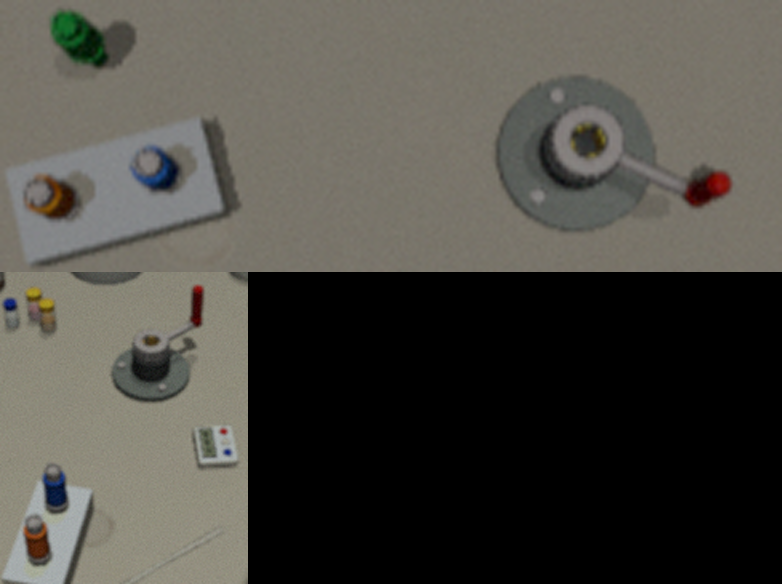

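The crop confirms it. The blue tool stands in the block's hole nearer the vise (head at about (259,192)), with the orange tool beside it and green standing free. The nut mouth is at about (388,186) and the handle top at (426.5,199). Next I take wrist close-ups of the vise, then of the tool.

```bash
python3 - <<'E'
from h import *
P=pose("top")
v=onz(P,(388,186.2),.074); b=onz(P,(258.8,192),.124); print("vise",v,"blue",b,"handle",onz(P,(426.5,199.1),.132))
S=pose("scene"); print("tri blue",tri([ray(P,(261.3,195.4)),ray(S,(269.2,241.4))]))
import pickle
D={}
for n,p,y in (("vise",v,1.5),("block",b,1.826)):
    bot.goto([p[0],p[1],.25],[np.pi,0,y]); bot.wait(.2)
    st=bot.state(); im=eyes.get_image("wrist"); D[n]=st
    cv2.imwrite(f"pics/w_{n}.png",im[:,:,::-1]); print(n,st["time"],st["tool_pos"],st["tool_rot"],st["q"])
pickle.dump(D,open("D.pkl","wb"))
a,b=[cv2.imread(f"pics/w_{n}.png") for n in D]
cv2.imwrite("pics/both.png",cv2.resize(np.vstack([a,b]),(480,600),interpolation=cv2.INTER_AREA))
E
```

```text
vise [ 0.53558559 -0.06069145  0.074     ] blue [0.50735239 0.25616073 0.124     ] handle [ 0.49705583 -0.14169411  0.132     ]
tri blue [0.50528393 0.25835584 0.07666851]
vise 2.4417 [ 0.53550229 -0.06135752  0.24997242] [-3.14155221e+00  4.33125763e-05  1.49878076e+00] [-2.56273439e-01  3.50866318e-01  1.44545109e+00 -5.12870372e-05
  1.34530707e+00 -1.84246406e-01]
block 3.9 [0.507902   0.25499343 0.2500303 ] [3.14152343e+00 1.54817748e-04 1.82393920e+00] [ 3.30538549e-01  4.06103276e-01  1.36146991e+00 -1.62850816e-04
  1.37396242e+00  7.74275097e-02]
```

View pics/both.png

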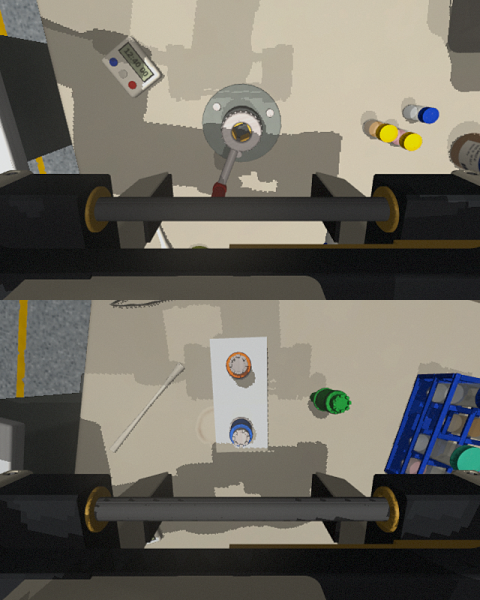

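The vise view shows the mouth at about (321,175) and the handle leaving downwards. The block view shows the blue head at about (320,183) and orange above it, with clear space across the block. Next I enlarge both to refine the positions.

```bash
python3 - <<'E'
from h import *
a=cv2.imread("pics/w_vise.png")[130:230,262:382]; b=cv2.imread("pics/w_block.png")[30:230,262:382]
cv2.imwrite("pics/z.png",cv2.resize(np.hstack([np.vstack([a,a*0]),b]),None,fx=3,fy=3,interpolation=cv2.INTER_CUBIC))
E
```

```text
(no output)
```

View pics/z.png

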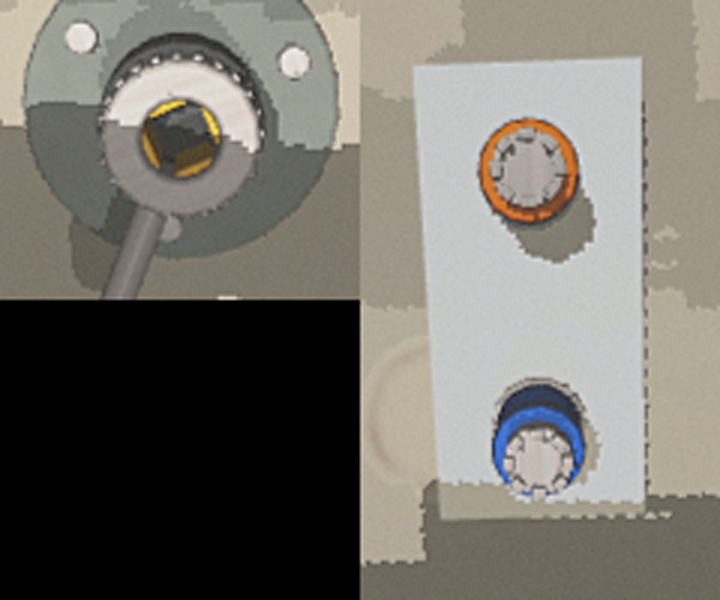

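```bash
python3 - <<'E'
from h import *
import pickle
D=pickle.load(open("D.pkl","rb"))
V=pose("wrist",D["vise"]); B=pose("wrist",D["block"])
f=lambda x,y,x0,y0:((x+.5)/3-.5+x0,(y+.5)/3-.5+y0)
print("mouth",onz(V,f(181,139.5,262,130),.074))
print("nut",onz(V,f(183,135,262,130),.074), "dia", np.linalg.norm(onz(V,f(103,135,262,130),.074)-onz(V,f(263,135,262,130),.074)))
print("head",onz(B,f(178,460,262,30),.124),"rim",onz(B,f(179.5,450,262,30),.108))
print("orange head",onz(B,f(530-360,171,262,30),.124))
c=[onz(B,f(x-360,y,262,30),.045)[:2] for x,y in((414,66),(641,58),(644,502),(440,519))]
print("corners",np.round(c,4)); e=(c[2]-c[1]); print(np.linalg.norm(e),np.arctan2(-e[0]*-1,-e[1]) if 0 else np.arctan2(e[0],-e[1]))
E
```

```text
mouth [ 0.53492423 -0.05859199  0.074     ]
nut [ 0.53569408 -0.05712793  0.074     ] dia 0.0529309687916504
head [0.50469245 0.26125554 0.124     ] rim [0.5051886 0.2608594 0.108    ]
orange head [0.48321167 0.3362805  0.124     ]
corners [[0.4363 0.3623]
 [0.5078 0.3833]
 [0.5502 0.2386]
 [0.4794 0.2136]]
0.15078536931581352 0.28487118166425246
```

```bash
python3 - <<'E'
from h import *
x,y,yaw=.5048,.2611,.28+np.pi/2
bot.goto([x,y,.2],[np.pi,0,yaw])
print(bot.move_straight([x,y,.0702],rate=.1,guard=8), bot.state()["tool_pos"])
hand.set_gripper(.02,20); s=bot.state(); print(s["opening"],s["grasp_force"],s["ft_force"])
hand.set_gripper(.02,35)
print(bot.move_straight([x,y,.215],rate=.08)); bot.wait(.2)
s=bot.state(); print(s["time"],s["opening"],s["grasp_force"],s["ft_force"],s["tool_pos"])
a=eyes.get_image("scene");b=eyes.get_image("wrist")
b=cv2.resize(b,None,fx=.9,fy=.9); a=cv2.resize(a[120:300,190:430],None,fx=1.5,fy=1.5)
o=np.zeros((b.shape[0]+a.shape[0]-30,b.shape[1],3),np.uint8);o[:a.shape[0],:a.shape[1]]=a;o[-b.shape[0]+0:]=np.where(o[-b.shape[0]:]>0,o[-b.shape[0]:],b)
cv2.imwrite("pics/held.png",o[:600,:,::-1])
E
```

```text
False [0.50522084 0.26125795 0.07085243]
0.02767240597231371 19.998211562633514 [ 0.49115375 -1.02922685  0.67914101]
False
9.1083 0.02723756392059649 34.99738097190857 [ 0.73615641 -0.73451939 -2.01293776] [0.50473045 0.26107877 0.21478285]
```

View pics/held.png

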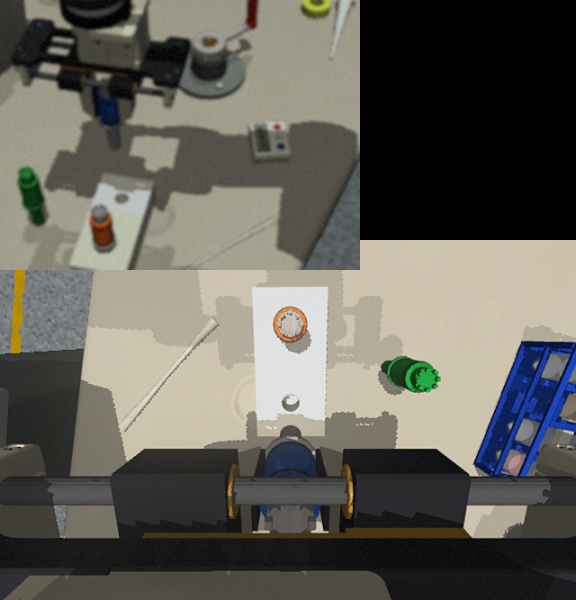

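The blue tool hangs upright in the fingers and the orange tool is untouched in its hole. Next I hover just above the mouth and check the foot against the bore.

```bash
python3 - <<'E'
from h import *
import pickle
m=(.5350,-.0584)
bot.goto([m[0],m[1],.215],[np.pi,0,1.5]); bot.move_straight([m[0],m[1],.157],rate=.1); bot.wait(.3)
s=bot.state(); im=eyes.get_image("wrist"); pickle.dump(s,open("hov.pkl","wb"))
t=eyes.get_image("scene")
print(s["time"],s["tool_pos"],s["ft_force"])
cv2.imwrite("pics/hov_full.png",im[:,:,::-1])
a=cv2.resize(im[150:290,262:382],None,fx=4,fy=4,interpolation=2)
b=cv2.resize(t[100:200,290:370],None,fx=4,fy=4,interpolation=2)
o=np.zeros((560,800,3),np.uint8);o[:,:480]=a;o[:400,480:]=b
cv2.imwrite("pics/hov.png",o[:,:,::-1])
E
```

```text
11.4583 [ 0.53522935 -0.05850154  0.1574802 ] [ 0.45068541 -0.54098603 -0.88983283]
```

View pics/hov.png

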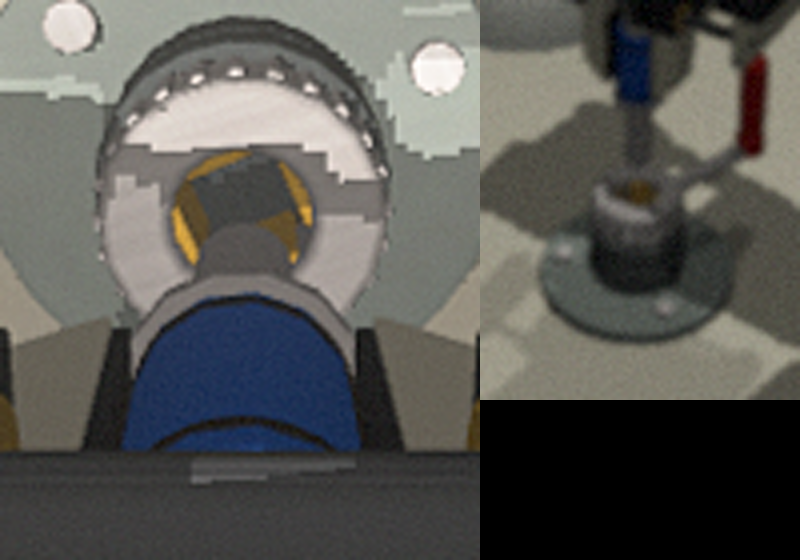

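```bash
python3 - <<'E'
from h import *
import pickle
s=pickle.load(open("hov.pkl","rb")); P=pose("wrist",s)
f=lambda x,y:((x+.5)/4-.5+262,(y+.5)/4-.5+150)
tx=R.from_euler("xyz",s["tool_rot"]).as_matrix()[:,0]
print("mouth",onz(P,f(241.5,219),.074), "dia",np.linalg.norm(onz(P,f(170,219),.074)-onz(P,f(313,219),.074)))
for y in(147,):print("mouth from top edge",onz(P,f(241.5,y),.074)-.013*tx)
print("foot",onz(P,f(246,223),.0986)-.008*tx,"w",np.linalg.norm(onz(P,f(195,255),.0986)-onz(P,f(297,255),.0986)))
print("nut outer", onz(P,f((103+385)/2,219),.074), "nut top edge", onz(P,f(241,76),.074)-.027*tx)
print(s["tool_pos"],tx)
E
```

```text
mouth [ 0.53431961 -0.05838493  0.074     ] dia 0.026270769817012117
mouth from top edge [ 0.53436815 -0.05781142  0.07400243]
foot [ 0.53496323 -0.06000537  0.09860149] w 0.016954096288231472
nut outer [ 0.53477772 -0.05841767  0.074     ] nut top edge [ 0.53421727 -0.05878044  0.07400504]
[ 0.53522935 -0.05850154  0.1574802 ] [ 7.08192519e-02  9.97489147e-01 -1.86816259e-04]
```

```bash
python3 - <<'E'
from h import *
x,y=.5347,-.0570
bot.move_straight([x,y,.14],rate=.08); bot.wait(.2)
hit=bot.move_straight([x,y,.091],rate=.03,guard=6)
s=bot.state(); print(hit,s["time"],s["tool_pos"],s["ft_force"],s["ft_torque"],s["grasp_force"])
E
```

```text
True 13.625 [ 0.53469633 -0.0570052   0.09211867] [ 0.02365236 -0.01855985  5.63594398] [ 0.02403162  0.01931518 -0.00777729] 35.000202655792236
```

The foot reached the floor (TCP z 0.092) with no side load, so I release, back off and check.

```bash
python3 - <<'E'
from h import *
x,y=.5347,-.0570
hand.set_gripper(.06); s=bot.state(); print(s["opening"],s["ft_force"])
bot.move_straight([x,y,.215],rate=.15)
vis=np.array([.5346,-.0580]); phi=-2.016
h=vis+.09*np.array([np.cos(phi),np.sin(phi)])
bot.goto([h[0],h[1],.215],[np.pi,0,phi+np.pi]); bot.wait(.2)
s=bot.state(); print(s["time"],s["tool_pos"],s["tool_rot"])
import pickle; pickle.dump(s,open("hh.pkl","wb"))
im=eyes.get_image("wrist"); t=eyes.get_image("top")
a=cv2.resize(im,None,fx=.9,fy=.9); b=cv2.resize(t[160:220,360:440],None,fx=3,fy=3,interpolation=2)
o=np.zeros((540,576,3),np.uint8);o[:360]=a;o[360:,:240]=b
cv2.imwrite("pics/rel.png",o[:,:,::-1])
E
```

```text
0.05979007026606247 [ 0.07184304 -0.26062749  0.35427061]
15.975 [ 0.49611021 -0.13834541  0.21463691] [-3.14094363e+00 -2.17631685e-04  1.12745675e+00]
```

View pics/rel.png

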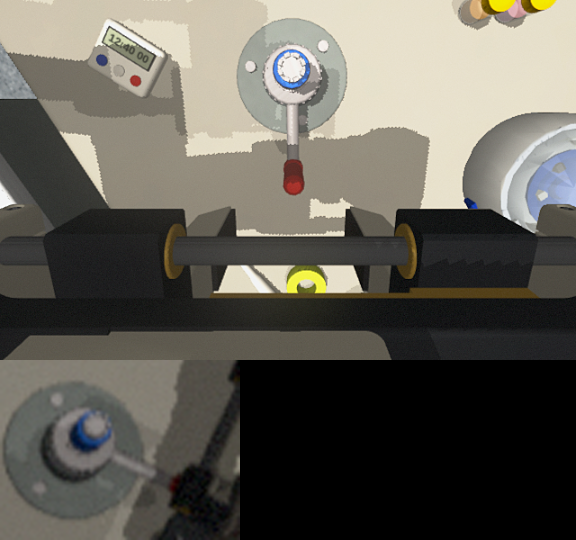

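The tool stands upright in the collet (blue ring around the head at (291,68)). The red handle top at (293,183) lies between the open fingers. Next I pinch it and swing it round.

```bash
cat > swing.py <<'E'
from h import *
import pickle
vis=np.array([.5346,-.0580])
def at(phi,z=.094,r=.09): return [vis[0]+r*np.cos(phi),vis[1]+r*np.sin(phi),z]
E
python3 - <<'E'
from swing import *
P=pose("wrist",pickle.load(open("hh.pkl","rb")))
h=onz(P,(293/.9,183/.9),.132)[:2]; d=h-vis; phi=np.arctan2(d[1],d[0]); print(h,np.linalg.norm(d),phi)
r=.09
if abs(phi+2.016)>.1: raise SystemExit
bot.move_straight(at(phi,.2),[np.pi,0,phi+np.pi],rate=.1)
print(bot.move_straight(at(phi),rate=.12,guard=8))
hand.set_gripper(.01,12); s=bot.state(); print(s["time"],s["opening"],s["grasp_force"],s["ft_force"])
p=phi
while p>phi-1.85:
    p-=.15
    g=bot.move_straight(at(p),[np.pi,0,p+np.pi],rate=.07,guard=35)
    s=bot.state(); t=np.array([np.sin(p),-np.cos(p)]); rad=np.array([np.cos(p),np.sin(p)])
    a=s["tool_pos"][:2]-vis
    print(round(phi-p,2),g,"T %.1f R %.1f"%(s["ft_force"][:2]@t,s["ft_force"][:2]@rad),round(s["time"],1),"actual",np.round((phi-np.arctan2(a[1],a[0]))%6.283,3),round(s["opening"],4))
    if g or s["ft_force"][:2]@t<-18: break
E
```

```text
[ 0.49756922 -0.13819587] 0.08833264136560334 -2.0033819361557033
False
18.15 0.017868167454570347 12.00029343366623 [ 1.58751393 -0.00202234 -0.42455029]
0.15 False T 1.2 R -1.2 18.5 actual 0.157 0.0178
0.3 False T 3.1 R -3.5 18.8 actual 0.303 0.0177
0.45 False T 0.9 R -5.4 19.2 actual 0.449 0.0176
0.6 False T 1.8 R -5.7 19.5 actual 0.597 0.0178
0.75 False T 1.3 R -5.2 19.9 actual 0.746 0.018
0.9 False T 2.0 R -6.6 20.2 actual 0.895 0.0177
1.05 False T 1.1 R -5.1 20.5 actual 1.045 0.0178
1.2 False T 2.3 R -5.9 20.9 actual 1.196 0.0176
1.35 False T 1.7 R -6.2 21.2 actual 1.348 0.0177
1.5 False T 1.4 R -7.2 21.6 actual 1.499 0.0182
1.65 False T 0.1 R -6.9 21.9 actual 1.65 0.018
1.8 False T -22.7 R -14.4 22.2 actual 1.755 0.0311
```

```bash
python3 - <<'E'
from swing import *
phi=-2.0034
def go(k,**kw):
    p=phi-k; g=bot.move_straight(at(p),[np.pi,0,p+np.pi],rate=.04,**kw); s=bot.state(); t=np.array([np.sin(p),-np.cos(p)]); a=s["tool_pos"][:2]-vis
    T=s["ft_force"][:2]@t; print(k,g,"T %.1f"%T,s["time"],"act %.3f"%((phi-np.arctan2(a[1],a[0]))%6.283),s["opening"]); return T
go(1.66); hand.set_gripper(.01,35)
for k in (1.68,1.7,1.72,1.74,1.76,1.78):
    if go(k)<-15: break
E
```

```text
1.66 False T -6.0 22.7167 act 1.645 0.01787566034362744
1.68 False T -5.6 23.1833 act 1.668 0.017010838063665927
1.7 False T -8.9 23.4333 act 1.677 0.017190466775594705
1.72 False T -20.4 23.6833 act 1.678 0.017570375422385855
```

```bash
python3 - <<'E'
from swing import *
hand.set_gripper(.06); s=bot.state(); p=s["tool_pos"]
bot.move_straight([p[0],p[1],.24],rate=.15); bot.wait(.2)
s=bot.state(); print(s["time"],s["ft_force"])
im=eyes.get_image("wrist"); t=eyes.get_image("scene")
P=pose("wrist",s)
a=cv2.resize(im,None,fx=.9,fy=.9); b=cv2.resize(t[100:310,220:400],None,fx=1.1,fy=1.1,interpolation=2)
o=np.zeros((600,576,3),np.uint8);o[:360]=a;o[360:360+b.shape[0],:b.shape[1]]=b
cv2.imwrite("pics/end.png",o[:,:,::-1]); pickle.dump(s,open("e.pkl","wb"))
E
```

```text
25.8583 [-0.16143537  0.17528925 -0.05549633]
```

View pics/end.png

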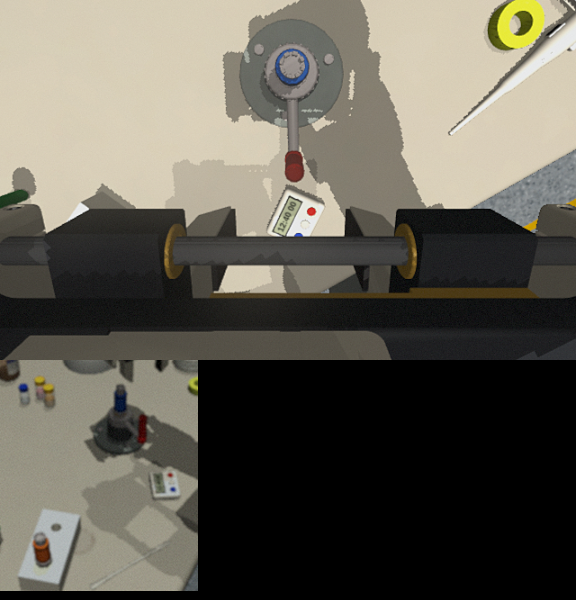

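The tool is upright in the nut at (291,66), and the handle at (293,165) stayed where I left it. The timer and the orange tool haven't moved, and the gripper is clear of everything. Handing in.

```bash
python3 -c "
from bench import bot
print(bot.sign_off())"
```

```text
the job is handed in; nothing more can be done
None
```

I put the blue tool fully down in the collet, swung the nut's handle clockwise until it would go no further, let go and handed the job in at about 26 s; the sign-off gave no verdict, and I could not measure the jaw forces directly.

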